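Raise the sanding booth window to the height mark

ROBOT

A 6-joint arm with a two-finger parallel gripper is mounted at the origin on the work surface. World frame = base frame: x ahead of the robot, y to its left, z up, the work surface at z = 0. Lengths are in m, angles in degrees, forces in N, time in s.
With the tool pointing down it reaches from about 0.3 to 0.75 m from the base axis. Payload 8.5 kg.
Tool frame: the origin (TCP) lies between the finger pads; the fingertips stand 14 mm ahead of it and the grasp point (between the pads) lies 5 mm behind it (finger_overhang is the distance from the TCP to the fingertips, in m); z points along the fingers, y is the direction in which the jaws open and shut (so a half turn about z gives the same grasp; the last joint's range is limited). The gripper opens to 85 mm and grips with 20 to 120 N. Pads are 22 mm wide; open, the fingers measure 114 mm over their backs; the gripper's body (76 mm by 85 mm) begins 54 mm behind the grasp point. The pads swing forward as they close: fully open they stand 13 mm farther back than shut.
Start: joints at [52.867, 21.807, 74.336, -0, 83.858, -12.336], TCP at [0.231, 0.499, 0.245] pointing down, gripper open.
Joint ranges: [-178.18, 178.18], [-50.72, 133.34], [12.68, 142.11], [-81.47, 261.47], [9.98, 163.14], [-165.26, 165.26]. Speed limits (degrees/s): [136.94, 136.94, 180, 180, 180, 180].

INTERFACE

Orientations are given as [roll, pitch, yaw] about the fixed x, y, z axes, in that order (R = Rz(yaw) Ry(pitch) Rx(roll)).
In Python, from bench import * gives the robot as it stands.
- The arm moves only by the tool move_arm, never from a script. Its argument "commands" is a list of rows, each an object of numbers: "jaw": the opening, from 0 (shut) to 1 (fully open); "tx", "ty", "tz": the shift along the tool's x, y, z as a fraction of full scale; "wx", "wy", "wz": the turn, a rotation vector about the tool's x, y, z as a fraction of full scale. In form: [{"jaw": .., "tx": .., "ty": .., "tz": .., "wx": .., "wy": .., "wz": ..}, ...]. A call has 1 to 8 rows; each row is the pose to reach, as a shift and turn from the pose commanded when the call began, along the tool's axes at that moment; what a row does not reach only later rows make up. Full scale, the value 1, is 0.12 m for a shift and 0.5 rad for a turn. A row lasts 1/8 s, in which the tool goes at most 62.5 mm and 10.7 degrees, less where a joint would pass 70% of its speed; a pose out of reach is approached as far as the arm can. A call with a number of a shift or a turn outside -1 to 1 is refused whole. A call with a gripper value outside its range is refused whole. The fingers move at their own pace and stop on an object; "force" is the grip in N (left out, the last holds). Time passes only in rows, so rows that repeat a pose let the fingers close. It gives the time, the measured TCP pose, the force and the opening at its end, in the units of the state.
- sense(): the state, without advancing time (a new reading comes with each control period).
- read_camera(name): name is "scene" or "top" or "wrist"; returns (picture, depth): 480x640x3 uint8, red, green, blue; 480x640 float32, m along the optical axis (not along the pixel's ray), 0 where there is no reading.
- camera_params(name): a dict with "intrinsics" (3x3 intrinsics, pixels), "extrinsics" (4x4, takes a point from camera to world coordinates). Camera axes: x right, y down, z forward; pixel columns grow to the right and rows downward; lengths in m; the calibration is good to about 2 mm. A picture is of the moment at which its call begins: read the wrist's pose just before it. camera_params takes no time and is no camera call; for the wrist camera it gives the pose at the moment of the call.
- job_done(): hands the job in, once; it reports no verdict.
Trained networks look in the newest picture that a camera, given by its name, has taken for a name from the list of things; names that differ only in an ending like _2 or _b are one class to them, and where a whole thing is asked for, a point or a joint stands for the part that bears it (a point fixed in the world has none). Each returns a list of dicts, best first, with "conf" (0 to 1); they miss things now and then, are a little off and sometimes report something else, mostly with a low value. They report only what shows in the picture. A call takes as long as a camera call.
- masks_of(camera, name): "pixels" (480x640 bool, what is visible of it).
- landmark_of(camera, name): "location" ([x, y, z] in m, in world coordinates, good to about 4 mm: a listed point, or the origin of a listed thing).
The state is a dict: "t": time; "q": joint angles; "joint_vel": joint speeds; "joint_torque": joint torques, N m; "eef_pos": TCP position; "ee_rot": TCP orientation; "force": force on the tool from outside, world axes, zero at the start; "ft_torque": the same for the moment, N m; "finger_gap": finger opening in m.
Only numpy, scipy, OpenCV 4.12 (cv2) and the standard library are available. Lean on these libraries where they do the work, as an engineer would, in place of code of your own. Each camera call takes 0.05 s, during which the arm holds its last target.

TASK

Push the sanding booth's sliding window up with your fingers from beneath its lip until the lip is level with the pointer of the height mark on the left rail, then take the hand away. Only push from below: do not pinch the lip or press on it from above, do not shift the height mark, and leave the sanding block, bottle and tin where they are.

Things in the scene. Friction and masses are not known exactly. Their poses are not given: they have to be found in the camera images.
- booth: Fixed plywood sanding booth, 400 wide (y), 310 deep (x), 345 mm high, open back. Origin: table level, middle of its front foot; x into the booth, y to its left seen from the robot, z up. The front slopes back at 45 degrees: up the slope is (0.707,0,0.707) here, outward normal (-0.707,0,0.707). Below the slope stands a front board 80 mm high at x = 0 to 12 mm.
- window (a joint): The sliding window, a clear pane 150 mm long up the slope and 344 mm wide in an aluminium frame, running on the sloped front. Value: travel up the slope in m, 0 = bottom, 0.17 = top stop. It weighs 0.67 kg but is balanced by weights in the rear tubes, so it stays where it is left; it resists sliding with about 3.5 N of friction.
- lip_mid (a point): Middle of the dark wooden lip, a bar along the window's lower edge: 260 mm long (y), 20 mm thick up the slope. Outer edge 17 mm outward of this point, window frame 17 mm and pane 21 mm inward. Underside (push here) 10 mm down the slope, upper face (keep off) 10 mm up it. Axes: x up the slope, y booth left, z outward normal. Space under the lip is free.
- height_mark (a joint): The height mark, a dark steel clamp with a brass screw on the left rail and a thin flat steel pointer towards the window. Value: its place up the slope in m, on the same scale as the window: the lip is level with the pointer when both values are equal. It is clamped tight (about 40 N to shift).
- mark_point (a point): Tip of the mark's pointer, a strip 6 mm thick up the slope that ends 5 mm beside the left end of the lip's path (135 mm left of the window's middle). Axes: x up the slope, y booth left, z outward normal. The lip is level when lip_mid has x = 0 in this frame: the pointer points at the middle of the lip's end.
- sanding_block: Loose wood and cork sanding block 100 x 60 x 38 mm lying in front of the booth; origin under its centre. Leave alone.
- glue_bottle: Loose closed glue bottle, 60 mm across, 150 mm high, standing beside the booth; origin under its centre. Leave alone.
- wax_tin: Loose round tin, 72 mm across, 75 mm high, standing beside the booth (it and the glue bottle may swap sides); origin under its centre. Leave alone.

How it is judged:
By the outcome, as a careful person would: the job done as asked, in the order asked, and still so for the second after the job is handed in, with the robot touching nothing.
It also fails if it takes over 38 s, if anything falls off the work surface, if the arm or the gripper's body presses on something with over 40 N, if the wrist force passes 120 N, or if a joint passes its speed limit or range.

## Working session

There is one attempt and no reset: what is moved stays moved. The work goes in short steps, Python scripts to look and compute and a tool call to move; the robot and the scene stay as the last step left them, time stands still between calls to the robot, and variables do not carry over. Pictures are saved under pics/ and viewed, and the job is handed in when it is done.

Besides the shell and the picture viewer there is one more tool, called after "Call:" by a JSON object that holds its "api" and its "payload", one argument or row to a line. move_arm: Moves the arm, as the interface text tells. Shift numbers are shares of 0.12 m and turn numbers shares of 0.5 rad, none past 1 either way. Its arguments: {"type":"object","properties":{"commands":{"type":"array"},"force":{"type":"number"}},"required":["commands"]}

```bash
mkdir -p pics; ls
python3 - <<'E'
from bench import *
import cv2,numpy as np
s=sense();print(s['t'],s['eef_pos'],s['ee_rot'],s['force'],s['finger_gap'])
ims=[]
for c in ['scene','top']:
    p,d=read_camera(c);cv2.imwrite(f'pics/{c}0.png',p[:,:,::-1]);np.save(f'pics/{c}0.npy',d)
    for n in ['lip_mid','mark_point','booth','sanding_block','glue_bottle','wax_tin']:
        print(c,n,[(np.round(x['location'],4),round(x['conf'],2)) for x in landmark_of(c,n)[:2]])
print(sense()['t'])
E
```

```text
pics
0.0 [0.23052616 0.49905269 0.24470788] [-1.79918324e+02 -1.70758357e-02  1.55200377e+02] [0.21340517 0.12869697 0.66566764] 0.08528116454417486
scene lip_mid [(array([0.5244, 0.01  , 0.1449]), 0.77)]
scene mark_point [(array([0.5839, 0.1456, 0.1893]), 0.67)]
scene booth [(array([ 0.4933,  0.0079, -0.0008]), 0.91)]
scene sanding_block [(array([ 0.3172, -0.2766, -0.0016]), 0.89)]
scene glue_bottle [(array([0.4822, 0.467 , 0.0008]), 0.98), (array([ 0.5141, -0.467 , -0.0015]), 0.54)]
scene wax_tin [(array([ 5.136e-01, -4.668e-01, -3.000e-04]), 0.57)]
top lip_mid [(array([0.5231, 0.0068, 0.1441]), 0.84)]
top mark_point [(array([0.585 , 0.1413, 0.1877]), 0.58)]
top booth [(array([ 0.5003,  0.0135, -0.0018]), 0.62), (array([ 0.5145, -0.4706, -0.0014]), 0.44)]
top sanding_block [(array([ 0.3161, -0.2795, -0.0033]), 0.91)]
top glue_bottle [(array([0.4833, 0.4711, 0.001 ]), 0.72)]
top wax_tin [(array([ 0.5157, -0.4699, -0.0025]), 0.78), (array([ 0.4988,  0.0145, -0.0012]), 0.72)]
0.7
```

View pics/scene0.png

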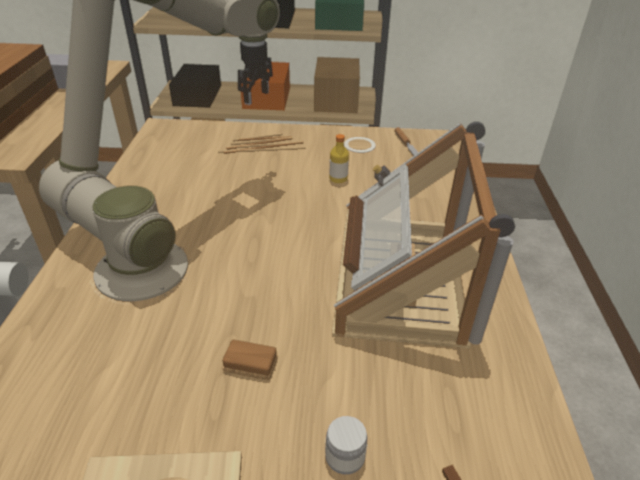

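View pics/top0.png

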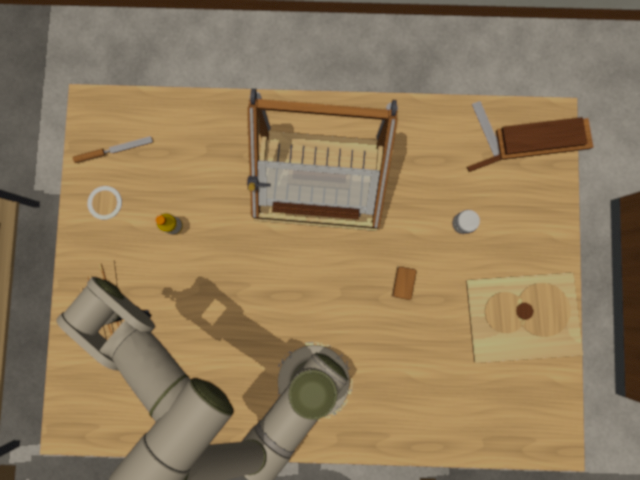

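The scene view shows the booth at right with the lip around (355,235) and the mark around (381,174). The top view shows the lip from (273,208) to (358,214), so there is a small yaw, with the mark at (252,184). Next I'll measure the yaw and the wrist camera mount.

```bash
cat > h.py <<'E'
from bench import *
import cv2,numpy as np
from scipy.spatial.transform import Rotation as Ro
def pts(c,d,m):
    P=camera_params(c);K=np.array(P['intrinsics']);T=np.array(P['extrinsics'])
    v,u=np.nonzero(m&(d>0));z=d[v,u]
    X=np.stack([(u-K[0,2])/K[0,0]*z,(v-K[1,2])/K[1,1]*z,z,np.ones_like(z)])
    return (T@X)[:3].T
def toolR(): return Ro.from_euler('xyz',sense()['ee_rot'],degrees=True)
def plan(p,R):
    "shift/turn from the current pose to the target, in full-scale shares"
    s=sense();R0=toolR();print('t',s['t'],'shift',np.round(R0.inv().apply(np.array(p)-s['eef_pos'])/.12,3),
      'turn',np.round((R0.inv()*R).as_rotvec()/.5,3))
E
python3 - <<'E'
from h import *
for c in ['scene','top']:
    p,d=read_camera(c)
    for n in ['lip_mid','booth','height_mark']:
        for r in masks_of(c,n)[:1]:
            m=r['pixels'];X=pts(c,d,m)
            print(c,n,round(r['conf'],2),m.sum(),X.min(0).round(3),X.max(0).round(3),np.median(X,0).round(3))
            if n=='lip_mid':
                a,b=np.polyfit(X[:,1],X[:,0],1);print('yaw',np.degrees(np.arctan(-a)))
                vx=cv2.fitLine(X.astype(np.float32),cv2.DIST_HUBER,0,.01,.01).ravel();print(vx)
P=camera_params('wrist');T=np.array(P['extrinsics']);s=sense();R=toolR()
print('cam in tool',R.inv().apply(T[:3,3]-s['eef_pos']),'\n',(R.inv().as_matrix()@T[:3,:3]).round(3),P['intrinsics'])
E
```

```text
scene lip_mid 0.75 5892 [ 0.5   -0.174 -0.   ] [0.693 0.389 0.238] [ 0.578 -0.025  0.172]
yaw -2.640278507206326
[ 0.04407384  0.99873924 -0.02402864  0.57331485 -0.02367803  0.17116365]
scene booth 0.93 27137 [ 0.483 -0.213 -0.748] [1.372 1.8   0.348] [ 0.683 -0.138  0.167]
scene height_mark 0.81 245 [0.568 0.139 0.003] [0.64  0.564 0.217] [0.587 0.183 0.2  ]
top lip_mid 0.87 5552 [ 0.504 -0.169  0.008] [0.648 0.175 0.24 ] [0.581 0.003 0.173]
yaw -2.846215656564711
[0.05831772 0.99829465 0.00261612 0.57917947 0.00286518 0.1781366 ]
top booth 0.78 15270 [ 0.484 -0.253 -0.739] [1.249 0.325 0.35 ] [0.63  0.004 0.157]
top height_mark 0.55 174 [0.57  0.142 0.185] [0.614 0.206 0.217] [0.589 0.188 0.203]
cam in tool [ 0.07530798  0.00018984 -0.12906295] 
 [[ 0.    -0.955 -0.296]
 [ 1.    -0.     0.001]
 [-0.001 -0.296  0.955]] [[343.62045783   0.         320.7457337 ]
 [  0.         343.62045783 237.41444247]
 [  0.           0.           1.        ]]
```

```bash
cat >> h.py <<'E'
def frame(yaw):
    c,s=np.cos(np.radians(yaw)),np.sin(np.radians(yaw))
    bx=np.array([c,s,0]);by=np.array([-s,c,0]);z=np.array([0,0,1.])
    up=(bx+z)/2**.5;n=(z-bx)/2**.5
    return up,by,n
def pushR(yaw,tilt=0):
    up,by,n=frame(yaw)
    return Ro.from_rotvec(by*np.radians(tilt))*Ro.from_matrix(np.stack([-up,by,-n],1))
E
python3 - <<'E'
from h import *
up,by,n=frame(-3.5);L=np.array([.5238,.0084,.1445])
p=L+.03*by-.03*up+.09*n;print(p)
plan(p,pushR(-3.5));plan([.36,.3,.25],pushR(-3.5))
E
```

```text
[0.44093691 0.04352418 0.18692641]
t 1.1 shift [-3.183 -2.713  0.487] turn [-0.292 -1.552 -0.705]
t 1.1 shift [-1.675 -1.055 -0.039] turn [-0.292 -1.552 -0.705]
```

Call:
{"api": "move_arm", "payload": {
  "commands": [
    {"jaw": 0,"tx": -1,"ty": -0.8,"tz": 0,"wx": -0.1,"wy": -0.5,"wz": -0.23},
    {"jaw": 0,"tx": -1,"ty": -0.8,"tz": 0,"wx": -0.1,"wy": -0.5,"wz": -0.23},
    {"jaw": 0,"tx": -1,"ty": -0.8,"tz": 0,"wx": -0.1,"wy": -0.5,"wz": -0.23},
    {"jaw": 0,"tx": -1,"ty": -0.8,"tz": 0,"wx": -0.1,"wy": -0.5,"wz": -0.23}
  ]
}}

```text
t: 1.6
eef_pos: [0.2998, 0.3606, 0.2457]
ee_rot: [177.9, 14.5, 161.4]
force: [0.4, 0.9, 0.0]
finger_gap: 0.0122
```

```bash
cat > pl.py <<'E'
from h import *
up,by,n=frame(-3.5);L=np.array([.5238,.0084,.1445])
p=L+.03*by-.03*up+.09*n
s=sense();print(s['eef_pos'],s['q'],s['finger_gap'])
plan(p,pushR(-3.5))
E
python3 pl.py
```

```text
[0.29977865 0.36060366 0.24566121] [ 41.793515    11.30584795  91.01690042 -12.30161952  69.0139722
 -26.34145943] 0.01224946872751857
t 1.6 shift [-1.773 -2.164  0.884] turn [-0.193 -1.051 -0.482]
```

Call:
{"api": "move_arm", "payload": {
  "commands": [
    {"jaw": 0,"tx": -0.8,"ty": -1,"tz": 0.2,"wx": -0.1,"wy": -0.5,"wz": -0.24},
    {"jaw": 0,"tx": -0.8,"ty": -1,"tz": 0.2,"wx": -0.1,"wy": -0.5,"wz": -0.24},
    {"jaw": 0,"tx": -0.8,"ty": -1,"tz": 0.2,"wx": -0.1,"wy": -0.5,"wz": -0.24},
    {"jaw": 0,"tx": -0.8,"ty": -1,"tz": 0.2,"wx": -0.1,"wy": -0.5,"wz": -0.24}
  ]
}}

```text
t: 2.1
eef_pos: [0.3571, 0.2165, 0.2421]
ee_rot: [177.5, 29.1, 168.1]
force: [0.9, 0.8, 0.6]
finger_gap: -0.0002
```

```bash
python3 pl.py
```

```text
[0.35707157 0.21647218 0.24209834] [ 23.21346622   1.39360857 107.74318983 -19.52745557  46.76220077
 -45.16373838] -0.00018799198156004693
t 2.1 shift [-0.633 -1.304  0.822] turn [-0.09  -0.55  -0.245]
```

Call:
{"api": "move_arm", "payload": {
  "commands": [
    {"jaw": 0,"tx": -0.55,"ty": -1,"tz": 0.4,"wx": -0.09,"wy": -0.55,"wz": -0.24},
    {"jaw": 0,"tx": -0.55,"ty": -1,"tz": 0.4,"wx": -0.09,"wy": -0.55,"wz": -0.24},
    {"jaw": 0,"tx": -0.55,"ty": -1,"tz": 0.4,"wx": -0.09,"wy": -0.55,"wz": -0.24},
    {"jaw": 0,"tx": -0.55,"ty": -1,"tz": 0.4,"wx": -0.09,"wy": -0.55,"wz": -0.24}
  ]
}}

```text
t: 2.6
eef_pos: [0.4153, 0.0849, 0.2276]
ee_rot: [179.9, 45.0, 176.5]
force: [0.7, 0.8, 0.8]
finger_gap: 0.0001
```

```bash
python3 pl.py
python3 - <<'E'
from h import *
p,d=read_camera('wrist');cv2.imwrite('pics/w1.png',p[:,:,::-1]);np.save('pics/w1.npy',d)
for n in ['lip_mid','mark_point','booth']:
    print(n,[(np.round(x['location'],4),round(x['conf'],2)) for x in landmark_of('wrist',n)[:2]])
E
```

```text
[0.41526655 0.08491264 0.22763241] [ -5.40526674  -1.73405364 122.33582452   5.80964546  14.45615675
 -96.96204465] 0.00011413485838174978
t 2.6 shift [ 0.074 -0.332  0.405] turn [ 0.003  0.001 -0.   ]
lip_mid [(array([0.5234, 0.0119, 0.1443]), 0.62)]
mark_point [(array([0.5886, 0.1399, 0.1862]), 0.88)]
booth [(array([ 0.4931,  0.0063, -0.0052]), 0.85), (array([0.5242, 0.0116, 0.1439]), 0.75)]
```

View pics/w1.png

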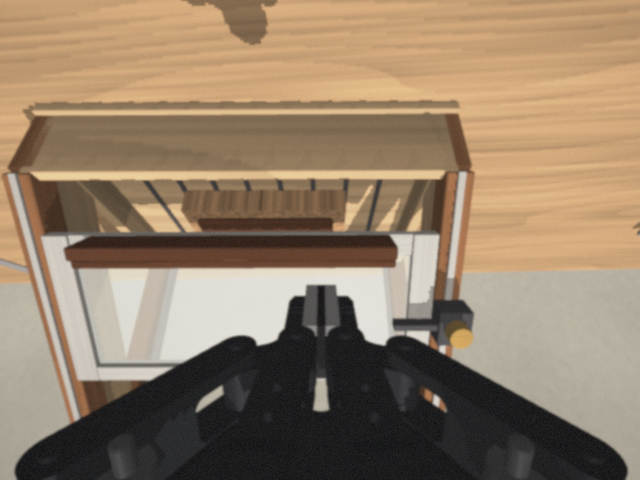

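The wrist view shows the lip running from (68,250) to (396,250), the pointer at (393–437, 324), the brass screw at (460,335) and the closed fingertips at (320,290). Next I'll fit the lip line and the pointer.

```bash
cat > fit.py <<'E'
from h import *
import sys
tag=sys.argv[1]
p,d=read_camera('wrist');cv2.imwrite(f'pics/{tag}.png',p[:,:,::-1]);np.save(f'pics/{tag}.npy',d)
if len(sys.argv)>2:
    a=[int(x) for x in sys.argv[2:]]
    g=cv2.resize(p[a[1]:a[3],a[0]:a[2]],None,fx=a[4],fy=a[4],interpolation=cv2.INTER_NEAREST);cv2.imwrite(f'pics/{tag}c.png',g[:,:,::-1])
E
python3 fit.py w2 340 225 480 355 5
python3 - <<'E'
from h import *
p=cv2.imread('pics/w2.png')[:,:,::-1].astype(int);d=np.load('pics/w2.npy')
P=camera_params('wrist');K=np.array(P['intrinsics']);T=np.array(P['extrinsics'])
def w(u,v):
    z=d[v,u];return (T@[(u-K[0,2])/K[0,0]*z,(v-K[1,2])/K[1,1]*z,z,1])[:3]
for yaw in [-3.5]:
    F=np.array(frame(yaw))
    for u in [90,150,230,300,380]:
        print(u)
        for v in range(232,274,3): print('  ',v,p[v,u],(F@w(u,v)*1000).round(1))
    for u in range(388,444,5):
        print(u,[ (v,p[v,u].tolist(),(F@w(u,v)*1000).round(1).tolist()) for v in (318,321,324,327,330)])
E
```

```text
90
   232 [94 85 72] [ 481.4 -142.8 -364.2]
   235 [105 101  97] [ 461.5  -89.3 -286.5]
   238 [57 46 38] [ 461.2  -83.1 -276.8]
   241 [54 40 32] [ 461.2  -77.9 -268.7]
   244 [53 39 33] [ 460.9  -72.3 -259.9]
   247 [57 44 30] [ 461.5  -68.7 -254.2]
   250 [95 64 45] [ 462.7  -66.5 -250.4]
   253 [104  69  49] [ 465.   -66.7 -249.9]
   256 [100  65  46] [ 467.7  -67.7 -250.6]
   259 [105  67  48] [ 470.   -67.8 -250.1]
   262 [88 58 40] [ 474.8  -72.6 -256.1]
   265 [96 64 46] [ 476.9  -72.2 -254.8]
   268 [119  93  75] [ 479.2  -72.2 -254.1]
   271 [191 184 171] [ 496.5  -98.  -289.3]
150
   232 [103  89  79] [ 517.2 -139.5 -486.5]
   235 [101  96  90] [ 461.2  -36.5 -285.4]
   238 [52 37 32] [ 461.2  -32.4 -276.6]
   241 [52 34 27] [ 461.3  -28.7 -268.8]
   244 [46 32 20] [ 461.1  -24.7 -260.3]
   247 [56 41 29] [ 461.2  -21.3 -253.1]
   250 [97 63 46] [ 463.2  -21.  -251.9]
   253 [101  67  50] [ 465.3  -20.8 -250.7]
   256 [104  67  50] [ 468.   -21.4 -251.2]
   259 [103  69  50] [ 470.4  -21.8 -251.2]
   262 [95 63 44] [ 474.7  -24.4 -255.5]
   265 [105  65  48] [ 476.9  -24.5
[... 4012 characters left out ...]
 -267.2])]
433 [(318, [41, 39, 41], [537.4, 213.8, -275.7]), (321, [45, 42, 43], [539.4, 213.5, -273.9]), (324, [46, 44, 45], [538.8, 211.5, -267.9]), (327, [91, 88, 89], [541.3, 211.4, -266.9]), (330, [88, 88, 88], [544.3, 211.7, -266.9])]
438 [(318, [52, 49, 51], [530.8, 214.0, -264.5]), (321, [55, 55, 57], [533.8, 214.3, -264.5]), (324, [62, 60, 65], [535.8, 214.0, -262.9]), (327, [67, 64, 67], [539.5, 214.8, -264.1]), (330, [73, 71, 72], [542.9, 215.3, -264.7])]
443 [(318, [62, 63, 62], [529.8, 217.7, -262.7]), (321, [65, 62, 63], [532.8, 218.1, -262.9]), (324, [66, 63, 63], [536.5, 218.9, -264.1]), (327, [70, 66, 64], [538.9, 218.8, -263.1]), (330, [85, 78, 67], [541.6, 218.9, -262.6])]
```

View pics/w2c.png

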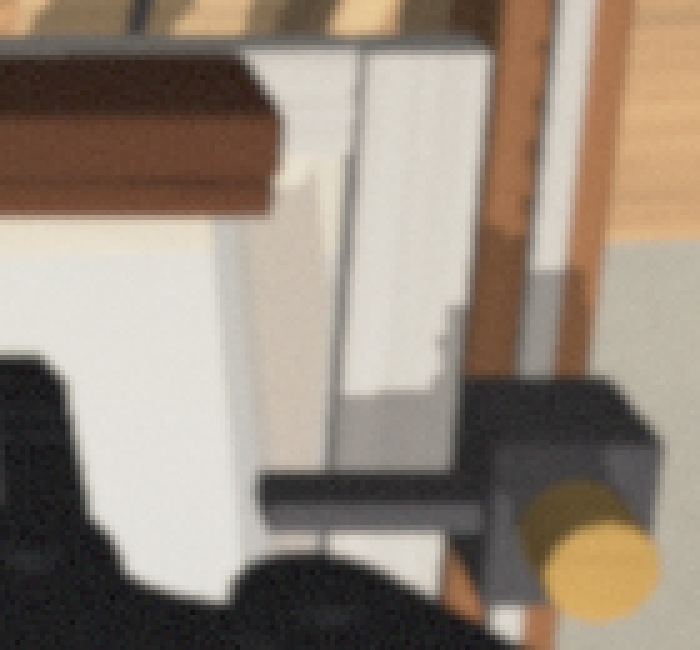

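```bash
cat > go.py <<'E'
from h import *
import sys
u,y,n=[float(x)/1000 for x in sys.argv[1:4]]
F=np.array(frame(-3.2));s=sense();R0=toolR()
print('tcp F',(F@s['eef_pos']*1000).round(1),'force F',(F@s['force']).round(1),'q',np.round(s['q'],1))
plan(F.T@[u,y,n],pushR(-3.2))
E
python3 - <<'E'
from h import *
A=np.array(frame(-3.5));B=np.array(frame(-3.2))
for v in ([461.2,-36,-268],[460.4,165,-268],[542.2,180,-268],[471,40,-268],[404,0,-291]): print((B@A.T@v).round(1))
E
python3 go.py 438 60 -190
```

```text
[ 461.1  -38.7 -267.9]
[ 461.   162.3 -268.6]
[ 542.9  177.  -268.7]
[ 471.1   37.3 -268.1]
[ 404.    -2.6 -291. ]
tcp F [ 450.2  109.  -128.4] force F [-0.4 -0.2  0.5] q [ -5.2  -1.8 122.3   5.4  14.6 -96.4]
t 2.85 shift [ 0.1   -0.408  0.514] turn [-0.002 -0.002 -0.007]
```

Call:
{"api": "move_arm", "payload": {
  "commands": [
    {"jaw": 0,"tx": 0.1,"ty": -0.41,"tz": 0.2,"wx": 0,"wy": 0,"wz": -0.007},
    {"jaw": 0,"tx": 0.1,"ty": -0.41,"tz": 0.51,"wx": 0,"wy": 0,"wz": -0.007},
    {"jaw": 0,"tx": 0.1,"ty": -0.41,"tz": 0.51,"wx": 0,"wy": 0,"wz": -0.007},
    {"jaw": 0,"tx": 0.1,"ty": -0.41,"tz": 0.51,"wx": 0,"wy": 0,"wz": -0.007}
  ]
}}

```text
t: 3.35
eef_pos: [0.4443, 0.0399, 0.1838]
ee_rot: [179.4, 44.7, 176.9]
force: [1.1, 1.2, 0.4]
finger_gap: 0.0001
```

```bash
python3 go.py 438 60 -260; python3 fit.py w3
```

```text
tcp F [ 442.1   64.6 -182.1] force F [ 1.1  1.2 -0.4] q [ -15.4    5.7  125.3   61.5   10.5 -160. ]
t 3.35 shift [ 0.031 -0.046  0.649] turn [ 0.023 -0.009  0.003]
```

View pics/w3.png

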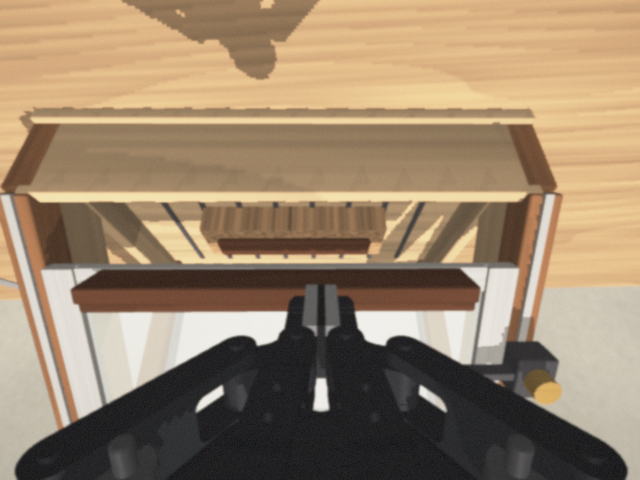

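The wrist is near its singularity (q5 is 10.5°). I'll make the tool 20° steeper before going in.

```bash
sed -i 's/pushR(-3.2)/pushR(-3.2,20)/' go.py; python3 go.py 436 60 -190
```

```text
tcp F [ 442.1   63.4 -183.3] force F [ 0.4 -0.7 -0.6] q [ -15.5    5.9  125.3   62.3   10.4 -160.9]
t 3.4 shift [ 0.05  -0.028  0.056] turn [0.018 0.689 0.009]
```

Call:
{"api": "move_arm", "payload": {
  "commands": [
    {"jaw": 0,"tx": 0.05,"ty": -0.03,"tz": 0,"wx": 0.01,"wy": 0.2,"wz": 0},
    {"jaw": 0,"tx": 0.05,"ty": -0.03,"tz": 0,"wx": 0.01,"wy": 0.4,"wz": 0},
    {"jaw": 0,"tx": 0.05,"ty": -0.03,"tz": 0,"wx": 0.02,"wy": 0.69,"wz": 0.01},
    {"jaw": 0,"tx": 0.05,"ty": -0.03,"tz": 0,"wx": 0.02,"wy": 0.69,"wz": 0.01},
    {"jaw": 0,"tx": 0.05,"ty": -0.03,"tz": 0,"wx": 0.02,"wy": 0.69,"wz": 0.01},
    {"jaw": 0,"tx": 0.05,"ty": -0.03,"tz": 0,"wx": 0.02,"wy": 0.69,"wz": 0.01}
  ]
}}

```text
t: 4.15
eef_pos: [0.4388, 0.0362, 0.1794]
ee_rot: [179.9, 25.0, 176.6]
force: [0.3, -0.5, -0.2]
finger_gap: 0.0001
```

```bash
python3 go.py 433 60 -256
```

```text
tcp F [ 435.2   60.7 -181.5] force F [ 0.1 -0.4 -0.4] q [ -13.2    6.8  112.8    7.2   35.9 -104.7]
t 4.15 shift [-0.195 -0.005  0.59 ] turn [ 0.    -0.001 -0.005]
```

Call:
{"api": "move_arm", "payload": {
  "commands": [
    {"jaw": 0,"tx": -0.07,"ty": 0,"tz": 0.2,"wx": 0,"wy": 0,"wz": 0},
    {"jaw": 0,"tx": -0.13,"ty": 0,"tz": 0.4,"wx": 0,"wy": 0,"wz": 0},
    {"jaw": 0,"tx": -0.195,"ty": 0,"tz": 0.59,"wx": 0,"wy": 0,"wz": 0},
    {"jaw": 0,"tx": -0.195,"ty": 0,"tz": 0.59,"wx": 0,"wy": 0,"wz": 0}
  ]
}}

```text
t: 4.65
eef_pos: [0.4899, 0.0327, 0.1242]
ee_rot: [179.9, 24.8, 176.6]
force: [-0.9, 0.5, 0.6]
finger_gap: 0.0001
```

```bash
python3 go.py 447 60 -256;python3 fit.py w4
```

```text
tcp F [ 432.4   60.  -256.7] force F [-0.2  0.5  1.1] q [ -11.9   17.3  110.9    7.9   27.5 -104.7]
t 4.65 shift [-0.112  0.    -0.048] turn [-0.    -0.006 -0.007]
```

View pics/w4.png

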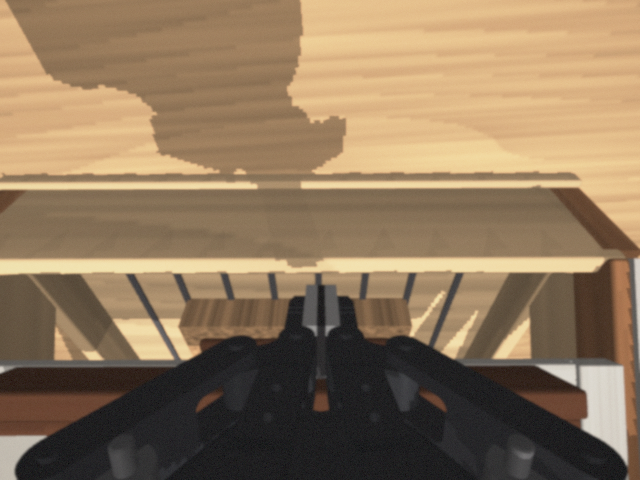

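The fingers are under the lip: their tips are at (320,290) and the lip band is at v 365–430. Now I'll push up.

Call:
{"api": "move_arm", "payload": {
  "commands": [
    {"jaw": 0,"tx": -0.06,"ty": 0,"tz": -0.022,"wx": 0,"wy": 0,"wz": 0},
    {"jaw": 0,"tx": -0.1,"ty": 0,"tz": -0.036,"wx": 0,"wy": 0,"wz": 0},
    {"jaw": 0,"tx": -0.14,"ty": 0,"tz": -0.051,"wx": 0,"wy": 0,"wz": 0},
    {"jaw": 0,"tx": -0.18,"ty": 0,"tz": -0.066,"wx": 0,"wy": 0,"wz": 0},
    {"jaw": 0,"tx": -0.22,"ty": 0,"tz": -0.08,"wx": 0,"wy": 0,"wz": 0},
    {"jaw": 0,"tx": -0.26,"ty": 0,"tz": -0.095,"wx": 0,"wy": 0,"wz": 0},
    {"jaw": 0,"tx": -0.3,"ty": 0,"tz": -0.109,"wx": 0,"wy": 0,"wz": 0},
    {"jaw": 0,"tx": -0.3,"ty": 0,"tz": -0.109,"wx": 0,"wy": 0,"wz": 0}
  ]
}}

```text
t: 5.7
eef_pos: [0.5175, 0.0309, 0.1528]
ee_rot: [179.9, 25.0, 176.6]
force: [-2.9, 0.3, 0.2]
finger_gap: 0.0001
```

```bash
python3 go.py 510 60 -256;python3 fit.py w5
cat > lip.py <<'E'
from h import *
import sys
tag=sys.argv[1];p=cv2.imread(f'pics/{tag}.png')[:,:,::-1].astype(int);d=np.load(f'pics/{tag}.npy')
F=np.array(frame(-3.2))
m=np.ones(d.shape,bool);X=np.full(d.shape+(3,),np.nan);X[d>0]=pts('wrist',d,m)@F.T*1000
br=(p[...,0]-p[...,2]>12)&(p.sum(2)<300)
def med(msk,name):
    print(name,msk.sum(),np.nanmedian(X[msk],0).round(1) if msk.sum() else None)
for lo,hi in [(-75,-40),(-40,0),(100,130),(130,165)]:
    k=br&(X[...,1]>lo)&(X[...,1]<hi)&(X[...,2]>-282)&(X[...,2]<-255)&(X[...,0]>450)
    # underside: surface normal along -up -> small spread in up
    k2=k&(X[...,0]<np.nanpercentile(X[k][:,0],30)+1.5) if k.sum() else k
    med(k2,f'underside {lo}..{hi}')
q=(X[...,1]>180)&(X[...,1]<205)&(X[...,2]>-279)&(X[...,2]<-264)&(X[...,0]>520)&(X[...,0]<560)&(p.sum(2)<320)
if q.sum():
    o=q&(X[...,2]>-268);un=q&(X[...,2]<-270)
    med(un,'ptr under');med(o,'ptr outer')
    print(np.nanpercentile(X[q][:,0],[2,10,50,90,98]).round(1))
E
python3 lip.py w5
```

```text
tcp F [ 472.2   59.8 -256. ] force F [-2.   0.2  2.2] q [ -11.3   16.7  104.8    6.1   33.9 -102.2]
t 5.7 shift [-0.296  0.003 -0.108] turn [-0.001 -0.001 -0.006]
underside -75..-40 1174 [ 486.2  -57.7 -266.8]
underside -40..0 1332 [ 486.2  -20.1 -266.6]
underside 100..130 769 [ 486.2  118.6 -267.2]
underside 130..165 1144 [ 486.2  147.3 -266.5]
ptr under 140 [ 540.1  202.  -273.5]
ptr outer 137 [ 542.4  198.8 -267.4]
[539.4 539.7 540.5 544.9 546. ]
```

View pics/w5.png

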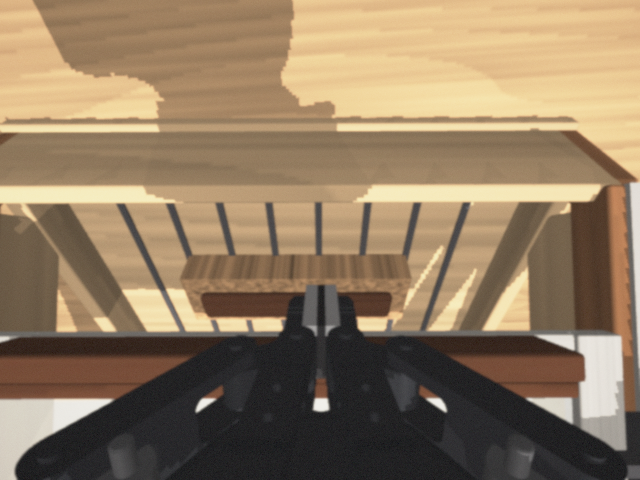

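The lip moved: its underside is now at 486.2 and the pointer centre is at about 543, so about 47 mm remain. I'll push 43 mm.

Call:
{"api": "move_arm", "payload": {
  "commands": [
    {"jaw": 0,"tx": -0.06,"ty": 0,"tz": -0.022,"wx": 0,"wy": 0,"wz": 0},
    {"jaw": 0,"tx": -0.12,"ty": 0,"tz": -0.044,"wx": 0,"wy": 0,"wz": 0},
    {"jaw": 0,"tx": -0.18,"ty": 0,"tz": -0.066,"wx": 0,"wy": 0,"wz": 0},
    {"jaw": 0,"tx": -0.24,"ty": 0,"tz": -0.087,"wx": 0,"wy": 0,"wz": 0},
    {"jaw": 0,"tx": -0.29,"ty": 0,"tz": -0.106,"wx": 0,"wy": 0,"wz": 0},
    {"jaw": 0,"tx": -0.32,"ty": 0,"tz": -0.116,"wx": 0,"wy": 0,"wz": 0},
    {"jaw": 0,"tx": -0.336,"ty": 0,"tz": -0.122,"wx": 0,"wy": 0,"wz": 0},
    {"jaw": 0,"tx": -0.336,"ty": 0,"tz": -0.122,"wx": 0,"wy": 0,"wz": 0}
  ]
}}

```text
t: 6.75
eef_pos: [0.5477, 0.0292, 0.1829]
ee_rot: [179.9, 25.0, 176.6]
force: [-4.4, 0.7, 1.3]
finger_gap: -0.0001
```

```bash
python3 go.py 519 60 -256;python3 fit.py w6 520 290 640 410 5;python3 lip.py w6
```

```text
tcp F [ 514.9   59.7 -256.2] force F [-2.2  0.5  4. ] q [ -10.8   16.8   97.9    4.9   40.6 -100.4]
t 6.75 shift [-0.031  0.002 -0.013] turn [-0.001 -0.002 -0.006]
underside -75..-40 1176 [ 529.   -57.8 -266.7]
underside -40..0 1342 [ 529.   -19.8 -266.7]
underside 100..130 766 [ 529.   118.3 -267.3]
underside 130..165 1170 [ 529.   147.5 -266.6]
ptr under 272 [ 540.1  194.8 -274. ]
ptr outer 501 [ 542.5  192.5 -267.3]
[539.8 540.  541.3 544.6 545.4]
```

View pics/w6c.png

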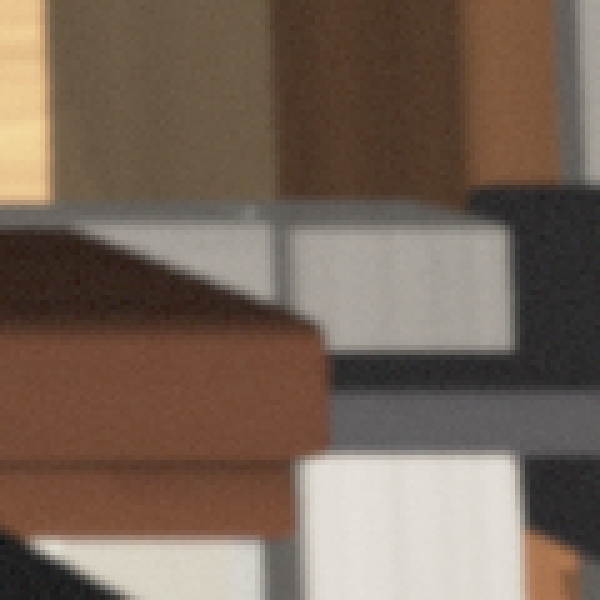

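Call:
{"api": "move_arm", "payload": {
  "commands": [
    {"jaw": 0,"tx": -0.011,"ty": 0,"tz": -0.004,"wx": 0,"wy": 0,"wz": 0},
    {"jaw": 0,"tx": -0.022,"ty": 0,"tz": -0.008,"wx": 0,"wy": 0,"wz": 0},
    {"jaw": 0,"tx": -0.031,"ty": 0,"tz": -0.011,"wx": 0,"wy": 0,"wz": 0},
    {"jaw": 0,"tx": -0.031,"ty": 0,"tz": -0.011,"wx": 0,"wy": 0,"wz": 0}
  ]
}}

```text
t: 7.3
eef_pos: [0.5504, 0.0291, 0.1855]
ee_rot: [179.9, 24.9, 176.6]
force: [-6.2, 1.1, 0.7]
finger_gap: 0.0001
```

```bash
python3 go.py 519 60 -256;python3 fit.py w7 520 290 640 410 5;python3 lip.py w7
python3 - <<'E'
from h import *
d=np.load('pics/w7.npy');p=cv2.imread('pics/w7.png').sum(2).astype(int)
F=np.array(frame(-3.2));X=(pts('wrist',np.where(d>0,d,1),d>-1)@F.T*1000).reshape(480,640,3)
for u in (570,600,612):
  print(u,[(v,p[v,u],X[v,u,0].round(1),X[v,u,2].round(0)) for v in range(335,402,2)])
E
```

```text
tcp F [ 518.6   59.7 -256.2] force F [-3.9  0.8  4.9] q [ -10.7   16.9   97.3    4.8   41.2 -100.2]
t 7.3 shift [-0.002  0.002 -0.003] turn [-0.001 -0.003 -0.006]
underside -75..-40 1157 [ 532.7  -57.3 -266.7]
underside -40..0 1343 [ 532.7  -20.1 -266.8]
underside 100..130 767 [ 532.7  118.4 -267.2]
underside 130..165 1169 [ 532.6  147.4 -266.8]
ptr under 246 [ 540.1  194.7 -274. ]
ptr outer 499 [ 542.6  192.6 -267.3]
[539.8 540.  541.4 544.6 545.6]
570 [(335, np.int64(425), np.float64(533.4), np.float64(-285.0)), (337, np.int64(469), np.float64(534.2), np.float64(-284.0)), (339, np.int64(470), np.float64(535.4), np.float64(-285.0)), (341, np.int64(493), np.float64(536.4), np.float64(-285.0)), (343, np.int64(495), np.float64(537.0), np.float64(-284.0)), (345, np.int64(482), np.float64(538.3), np.float64(-285.0)), (347, np.int64(472), np.float64(539.3), np.float64(-285.0)), (349, np.int64(291), np.float64(769.9), np.float64(-1125.0)), (351, np.int64(127), np.float64(532.8), np.float64(-254.0)), (353, np.int64(139), np.float64(532.8), np.float64(-251.0)), (355, np.int64(172), np.float6
[... 4891 characters left out ...]
(553.9), np.float64(-281.0)), (381, np.int64(651), np.float64(555.7), np.float64(-284.0)), (383, np.int64(653), np.float64(556.6), np.float64(-284.0)), (385, np.int64(651), np.float64(557.4), np.float64(-283.0)), (387, np.int64(656), np.float64(558.1), np.float64(-282.0)), (389, np.int64(651), np.float64(559.7), np.float64(-284.0)), (391, np.int64(653), np.float64(559.9), np.float64(-282.0)), (393, np.int64(646), np.float64(560.9), np.float64(-282.0)), (395, np.int64(652), np.float64(561.7), np.float64(-282.0)), (397, np.int64(645), np.float64(563.1), np.float64(-283.0)), (399, np.int64(651), np.float64(564.1), np.float64(-283.0)), (401, np.int64(654), np.float64(564.7), np.float64(-282.0))]
```

View pics/w7c.png

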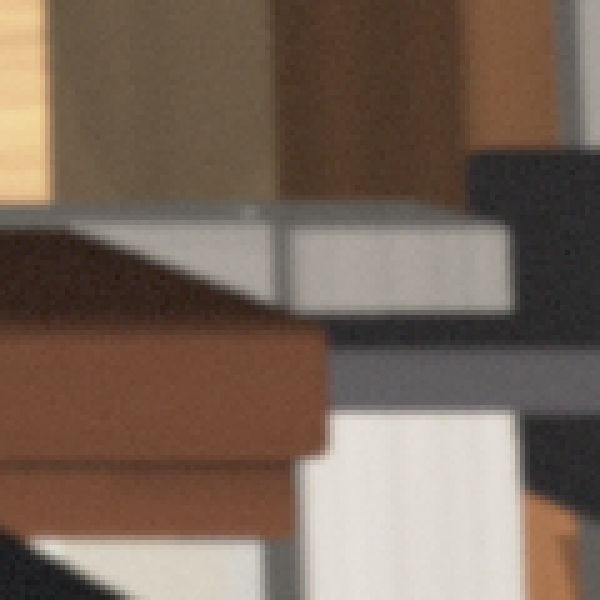

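The lip middle is within about 0.4 mm of the pointer centre (532.7 + 10 against about 543). I'll back off down the slope, then go outward.

Call:
{"api": "move_arm", "payload": {
  "commands": [
    {"jaw": 0,"tx": 0.05,"ty": 0,"tz": 0.018,"wx": 0,"wy": 0,"wz": 0},
    {"jaw": 0,"tx": 0.12,"ty": 0,"tz": 0.044,"wx": 0,"wy": 0,"wz": 0},
    {"jaw": 0,"tx": 0.12,"ty": 0,"tz": 0.044,"wx": 0,"wy": 0,"wz": 0},
    {"jaw": 0,"tx": 0.19,"ty": 0,"tz": -0.15,"wx": 0,"wy": 0,"wz": 0},
    {"jaw": 0,"tx": 0.29,"ty": 0,"tz": -0.42,"wx": 0,"wy": 0,"wz": 0},
    {"jaw": 0,"tx": 0.39,"ty": 0,"tz": -0.7,"wx": 0,"wy": 0,"wz": 0},
    {"jaw": 0,"tx": 0.42,"ty": 0,"tz": -0.8,"wx": 0,"wy": 0,"wz": 0},
    {"jaw": 0,"tx": 0.42,"ty": 0,"tz": -0.8,"wx": 0,"wy": 0,"wz": 0}
  ]
}}

```text
t: 8.35
eef_pos: [0.4648, 0.0338, 0.2516]
ee_rot: [180.0, 25.0, 176.6]
force: [0.3, 0.4, 0.2]
finger_gap: 0.0
```

```bash
python3 go.py 519 60 -256;python3 fit.py w8;python3 lip.py w8
```

```text
tcp F [ 504.8   59.7 -148.9] force F [ 0.4  0.4 -0. ] q [ -12.6    3.7  102.     5.1   49.7 -101.6]
t 8.35 shift [-0.416  0.005  0.798] turn [-0.002  0.002 -0.007]
underside -75..-40 343 [ 532.1  -57.7 -267.2]
underside -40..0 374 [ 532.1  -19.9 -266.3]
underside 100..130 275 [ 532.2  114.8 -267.7]
underside 130..165 330 [ 532.2  147.5 -267.4]
ptr under 75 [ 539.7  192.4 -273.6]
ptr outer 98 [ 541.8  194.1 -267.6]
[539.5 539.6 540.8 543.8 544.6]
```

View pics/w8.png

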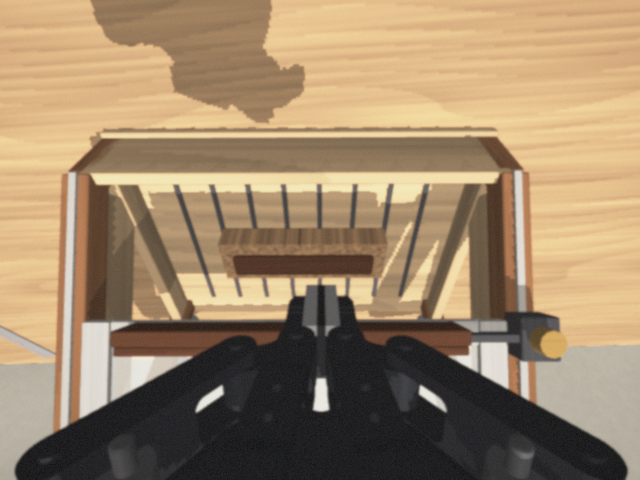

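Call:
{"api": "move_arm", "payload": {
  "commands": [
    {"jaw": 0,"tx": 0,"ty": 0,"tz": -0.35,"wx": 0,"wy": 0,"wz": 0},
    {"jaw": 0,"tx": 0,"ty": 0,"tz": -0.7,"wx": 0,"wy": 0,"wz": 0},
    {"jaw": 0,"tx": 0,"ty": 0,"tz": -0.7,"wx": 0,"wy": 0,"wz": 0},
    {"jaw": 0,"tx": 0,"ty": 0,"tz": -0.7,"wx": 0,"wy": 0,"wz": 0}
  ]
}}

```text
t: 8.9
eef_pos: [0.4294, 0.0358, 0.3259]
ee_rot: [179.9, 24.8, 176.6]
force: [-0.3, 0.2, -0.7]
finger_gap: 0.0007
```

```bash
python3 fit.py w9;python3 lip.py w9
python3 - <<'E'
from h import *
s=sense();print(s['t'],s['eef_pos'],s['force'])
p,d=read_camera('scene');cv2.imwrite('pics/s9.png',p[:,:,::-1])
for n in ['sanding_block','glue_bottle','wax_tin','lip_mid','mark_point']:
    print(n,[np.round(x['location'],4) for x in landmark_of('scene',n)[:1]])
job_done()
E
```

```text
underside -75..-40 68 [ 532.5  -57.4 -262.8]
underside -40..0 89 [ 532.4  -18.5 -267.6]
underside 100..130 61 [ 532.5  115.5 -263. ]
underside 130..165 71 [ 532.5  148.  -262.1]
ptr under 24 [ 539.9  192.5 -276.1]
ptr outer 86 [ 542.1  192.8 -267.4]
[539.8 540.  541.9 544.1 545. ]
8.95 [0.42937611 0.03583937 0.3257148 ] [-0.94161193 -0.4115567  -0.45716226]
sanding_block [array([ 0.3167, -0.2793, -0.0023])]
glue_bottle [array([0.4828, 0.4658, 0.0024])]
wax_tin [array([ 0.5123, -0.4671, -0.0018])]
lip_mid [array([0.5756, 0.006 , 0.1946])]
mark_point [array([0.5869, 0.1435, 0.1889])]
the job is handed in; nothing more can be done
```

View pics/s9.png

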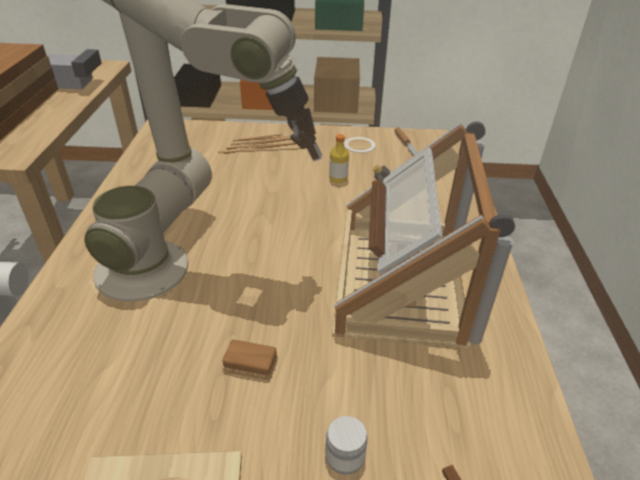

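I pushed the window up about 72 mm with the shut fingers under the lip, so the lip is level with the pointer to within about 0.5 mm. Then I drew the hand back down the slope and outward, and handed the job in at about 9 s.

- **Level:** after the hand was away, the wrist depth put the middle of the lip at 542.5 mm and the pointer's centre at about 542.9 mm up the slope. An earlier check gave 542.2 and 542.7 mm, so the lip sits about 0.4–0.5 mm low. The scene camera's landmarks put the lip about 2.6 mm high instead, but they are only good to about 4 mm, so I relied on the wrist depth.
- **Mark and loose things:** the pointer read the same before and after the push to within about 0.5 mm. The sanding block, bottle and tin are where they were, to within the detector's accuracy of a few millimetres.
- **Forces:** the push showed at most about 6 N at the end of each move. The reading was near zero once the hand was clear.
- **Approach:** with the tool square to the slope, the wrist came close to its singularity and the limit of joint 5. I made the tool 20° steeper before going under the lip.

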